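Fit the matching keyed pulley on the test shaft

ROBOT

A 6-joint arm with a two-finger parallel gripper is mounted at the origin on the work surface. World frame = base frame: x ahead of the robot, y to its left, z up, the work surface at z = 0. Lengths are in m, angles in rad, forces in N, time in s.
With the tool pointing down it reaches from about 0.35 to 0.975 m from the base axis. Payload 4.9 kg.
Tool frame: the origin (TCP) lies at the centre of the arm's flange, where the gripper is bolted on; the fingertips stand 173 mm ahead of it and the grasp point (between the pads) lies 155 mm ahead of it (ctrl.finger_overhang is the distance from the TCP to the fingertips, in m); z points along the fingers, y is the direction in which the jaws open and shut (so a half turn about z gives the same grasp; the last joint's range is limited). The gripper opens to 85 mm and grips with 20 to 120 N. Pads are 22 mm wide; open, the fingers measure 114 mm over their backs; the gripper's body (76 mm by 85 mm) begins 54 mm behind the grasp point. The pads swing forward as they close: fully open they stand 13 mm farther back than shut.
Start: joints at [-1.457, 0.053, 1.613, -0, 1.476, -0.119], TCP at [0.144, -0.608, 0.405] pointing down, gripper open.
Joint ranges: [-3.01, 3.01], [-1.01, 2.22], [0.06, 2.58], [-1.02, 4.17], [0.09, 2.62], [-3.14, 3.14]. Speed limits (rad/s): [2.57, 2.57, 3.14, 3.14, 3.14, 3.14].

INTERFACE

Orientations are given as a rotation vector (axis times angle).
In Python, from station import ctrl, eyes, spotter gives the robot as it stands.
- The arm moves only by the shell command python3 -m crank 'ROWS' [FORCE]. ROWS is JSON, a list of rows, each a list of 7 numbers: the turn, a rotation vector about the tool's x, y, z in rad, then the shift along the tool's x, y, z in mm, then the closure, from -1 (fully open) to 1 (shut). A call has 1 to 8 rows; each row shifts and turns the pose as measured when the row begins, along the tool's axes as they then stand; what a row does not reach is not made up. A row lasts 1/12 s, in which the tool goes at most 41.7 mm and 7.16 degrees, less where a joint would pass 70% of its speed; a pose out of reach is approached as far as the arm can. A call is refused whole if a number of a shift passes 41.7 or a number of a turn 0.125, either way. A call with a gripper value outside its range is refused whole. The fingers move at their own pace and stop on an object; FORCE is the grip in N (left out, the last holds). Time passes only in rows, so rows that do not move let the fingers close. It gives the time, the measured TCP pose, the force and the opening at its end, in the units of the state.
- ctrl.get_obs(): the state, without advancing time (a new reading comes with each control period).
- eyes.get_image(name): name is "side" or "top" or "wrist"; returns a dict with "image" (400x640x3 uint8, red, green, blue), "vertical_fov" (degrees; the focal length in pixels is half the picture's height over the tangent of half this angle, whatever the lens; pixels are square), "cx", "cy" (the principal point, pixels), "dist" ([k1, k2, p1, p2, k3] as OpenCV has them; the pictures are not rectified), "rvec" (rotation vector, rad) and "tvec" (3), from world to camera coordinates, as OpenCV has them; the wrist camera has in their place "mount" (4x4, takes a point from camera to tool coordinates, whose origin is the TCP and whose axes are the flange's). Camera axes: x right, y down, z forward; pixel columns grow to the right and rows downward; lengths in m; the calibration is good to about 2 mm. A picture is of the moment at which its call begins: read the wrist's pose just before it. There is no depth.
- ctrl.finish_job(): hands the job in, once; it reports no verdict.
Trained networks look in a picture, given as the dict that the camera call returned (one of the last four; its "shot" number tells which), for a name from the list of things; names that differ only in an ending like _2 or _b are one class to them, and where a whole thing is asked for, a point or a joint stands for the part that bears it (a point fixed in the world has none). Each returns a list of dicts, best first, with "confidence" (0 to 1); they miss things now and then, are a little off and sometimes report something else, mostly with a low value. They report only what shows in the picture. A call takes as long as a camera call. They do not tell look-alikes from the thing itself.
- spotter.look_for(query, picture): "centre" ([x, y, z] in m, in world coordinates, good to about 4 mm: the middle of the surface that is visible of it).
- spotter.outline_of(query, picture): "region" (400x640 bool, what is visible of it).
- spotter.mark_of(query, picture): "centre" ([x, y, z] in m, in world coordinates, good to about 4 mm: a listed point, or the origin of a listed thing).
The state is a dict: "t": time; "q": joint angles; "dq": joint speeds; "effort": joint torques, N m; "tool_pos": TCP position; "tool_rot": TCP orientation; "contact_force": force on the tool from outside, world axes, zero at the start; "wrist_torque": the same for the moment, N m; "opening": finger opening in m.
Only numpy, scipy, OpenCV 4.12 (cv2) and the standard library are available. Lean on these libraries where they do the work, as an engineer would, in place of code of your own. Each camera call takes 0.05 s, during which the arm holds its last target.

TASK

Look where the key sits on the test shaft at the end of the guide track, slide the tray sideways until the pulley whose keyway lines up with that key stands opposite the shaft, and then push that pulley out of the tray along the track, fully home against the shoulder of the shaft. Do not try either of the other pulleys: they stay upright in their bays, and the beaker and the bottle are left alone.

Things in the scene. Friction and masses are not known exactly. Their poses are not given: they have to be found in the camera images.
- rig: Fixed guide board. Origin on the bench at the centre of the tray's lane; x points away from the robot to the working shaft, y runs along the lane. Low rails (tops at 12 mm) guide the tray along y. A track on y = 0 leads to the shaft: floor at height 13 mm, slippery white walls to 28 mm, 79 mm apart from x = 56 to 112 mm, flared to 95 mm at x = 37 mm.
- track_end (a point): Point on the bench at rig x = +145, y = 0 mm. The shaft stand whose origin is here is the working one; the other two are spares parked on either side behind it, at rig x = +185, y = +135 and -135 mm.
- tray: Loose tray, 350 (y) x 108 mm, slides along the rig's lane (6 to 14 N loaded) and stays where left. Origin on its underside, 6 mm above the bench; axes as the rig's; x from -75 to +33 mm; floor at 8 mm. Bay centres y = -90, 0, +90 mm; dividers to 24 mm; bays open front and back. Yellow upright tabs to push or pinch: |y| 163 to 175 mm, x -51 to +9 mm, top 70 mm above the origin.
- tab_left (a point): Centre of the yellow tab at the tray's left (+y) end, 45 mm above the tray's underside.
- tab_right (a point): Centre of the yellow tab at the tray's right (-y) end, 45 mm above the tray's underside.
- pulley_top: Loose blue pulley on a steel foot, 0.26 kg, in one of the bays; keyway at the top (+z), with a yellow stripe from it out over the rim. Origin on the foot's underside under the bore, x along the bore. Disc 72 mm across, x -15 to +15 mm; bore 42 mm at height 48 mm; keyway 15 mm wide. Foot 76 mm wide (bays 84), x -72 to +30 mm; upright push plate at its rear (robot side, x -72 to -64 mm), 60 mm wide, top at 42 mm.
- pulley_left: Loose blue pulley on a steel foot, 0.26 kg, in one of the bays; keyway on the left (+y), with a yellow stripe from it out over the rim. Origin on the foot's underside under the bore, x along the bore. Disc 72 mm across, x -15 to +15 mm; bore 42 mm at height 48 mm; keyway 15 mm wide. Foot 76 mm wide (bays 84), x -72 to +30 mm; upright push plate at its rear (robot side, x -72 to -64 mm), 60 mm wide, top at 42 mm.
- pulley_right: Loose blue pulley on a steel foot, 0.26 kg, in one of the bays; keyway on the right (-y), with a yellow stripe from it out over the rim. Origin on the foot's underside under the bore, x along the bore. Disc 72 mm across, x -15 to +15 mm; bore 42 mm at height 48 mm; keyway 15 mm wide. Foot 76 mm wide (bays 84), x -72 to +30 mm; upright push plate at its rear (robot side, x -72 to -64 mm), 60 mm wide, top at 42 mm.
- shaft_top: Fixed grey stand, 89 mm high, with a steel shaft along its -x and a brass key at the top (+z). Origin on the bench under the stand. Shaft 36 mm across, at height 61 mm, tip x = -105, shoulder face x = -60 mm (dark collar, 60 mm across); key 11 mm wide, out to 25 mm from the axis. A pulley fully home has its origin at x = -75, y = 0 mm. Which shaft is at the track varies.
- shaft_left: Fixed grey stand, 89 mm high, with a steel shaft along its -x and a brass key on the left (+y). Origin on the bench under the stand. Shaft 36 mm across, at height 61 mm, tip x = -105, shoulder face x = -60 mm (dark collar, 60 mm across); key 11 mm wide, out to 25 mm from the axis. A pulley fully home has its origin at x = -75, y = 0 mm. Which shaft is at the track varies.
- shaft_right: Fixed grey stand, 89 mm high, with a steel shaft along its -x and a brass key on the right (-y). Origin on the bench under the stand. Shaft 36 mm across, at height 61 mm, tip x = -105, shoulder face x = -60 mm (dark collar, 60 mm across); key 11 mm wide, out to 25 mm from the axis. A pulley fully home has its origin at x = -75, y = 0 mm. Which shaft is at the track varies.
- beaker: Loose glass beaker, 70 mm across, 90 mm high, standing upright to the robot's left; origin at its base centre. Leave it alone.
- bottle: Loose white plastic bottle with a red cap, 68 mm across, 160 mm high, standing to the robot's right; origin at its base centre. Leave it alone.
Not all that is in view belongs to the job. Leave any brown, green or turquoise look-alike of the pulley_right alone.

How it is judged:
On the way:
1. the matching pulley stands opposite the working shaft (within 8 mm sideways), still in its bay (((horizontal distance between shaft_top and track_end below 0.05 m and y of pulley_top in the frame of shaft_top between -0.008 and 0.008 m and x of pulley_top in the frame of shaft_top below -0.125 m and angle between pulley_top's own z axis and vertical below 0.1 rad and x of pulley_top in the frame of tray between -0.02 and 0.02 m) or (horizontal distance between shaft_left and track_end below 0.05 m and y of pulley_left in the frame of shaft_left between -0.008 and 0.008 m and x of pulley_left in the frame of shaft_left below -0.125 m and angle between pulley_left's own z axis and vertical below 0.1 rad and x of pulley_left in the frame of tray between -0.02 and 0.02 m) or (horizontal distance between shaft_right and track_end below 0.05 m and y of pulley_right in the frame of shaft_right between -0.008 and 0.008 m and x of pulley_right in the frame of shaft_right below -0.125 m and angle between pulley_right's own z axis and vertical below 0.1 rad and x of pulley_right in the frame of tray between -0.02 and 0.02 m))), for 0.2 s.
At the end, for the whole second after the job is handed in: The matching pulley is on the working shaft: front face within 4 mm of the shoulder, centred within 5 mm, upright and in line within 0.06 rad, at rest. The other two stand upright (0.1 rad), at rest, within 25 mm of their fore-and-aft place in the tray (((horizontal distance between shaft_top and track_end below 0.05 m and x of pulley_top in the frame of shaft_top above -0.079 m and y of pulley_top in the frame of shaft_top between -0.005 and 0.005 m and angle between the x axis of pulley_top and the x axis of shaft_top, either way round below 0.06 rad and angle between pulley_top's own z axis and vertical below 0.06 rad and linear speed of each of pulley_top, pulley_left, pulley_right below 0.01 m/s and x of pulley_left in the frame of tray between -0.025 and 0.025 m and angle between each of pulley_left, pulley_right's own z axis and vertical below 0.1 rad and x of pulley_right in the frame of tray between -0.025 and 0.025 m) or (horizontal distance between shaft_left and track_end below 0.05 m and x of pulley_left in the frame of shaft_left above -0.079 m and y of pulley_left in the frame of shaft_left between -0.005 and 0.005 m and angle between the x axis of pulley_left and the x axis of shaft_left, either way round below 0.06 rad and angle between pulley_left's own z axis and vertical below 0.06 rad and linear speed of each of pulley_left, pulley_top, pulley_right below 0.01 m/s and x of pulley_top in the frame of tray between -0.025 and 0.025 m and angle between each of pulley_top, pulley_right's own z axis and vertical below 0.1 rad and x of pulley_right in the frame of tray between -0.025 and 0.025 m) or (horizontal distance between shaft_right and track_end below 0.05 m and x of pulley_right in the frame of shaft_right above -0.079 m and y of pulley_right in the frame of shaft_right between -0.005 and 0.005 m and angle between the x axis of pulley_right and the x axis of shaft_right, either way round below 0.06 rad and angle between pulley_right's own z axis and vertical below 0.06 rad and linear speed of each of pulley_right, pulley_top, pulley_left below 0.01 m/s and x of pulley_top in the frame of tray between -0.025 and 0.025 m and angle between each of pulley_top, pulley_left's own z axis and vertical below 0.1 rad and x of pulley_left in the frame of tray between -0.025 and 0.025 m))); the robot touches nothing.
It fails at once if a pulley that does not match is pushed more than 25 mm forward out of the tray ((horizontal distance between shaft_top and track_end below 0.05 m and x of any of pulley_left, pulley_right in the frame of tray above 0.025 m) or (horizontal distance between shaft_left and track_end below 0.05 m and x of any of pulley_top, pulley_right in the frame of tray above 0.025 m) or (horizontal distance between shaft_right and track_end below 0.05 m and x of any of pulley_top, pulley_left in the frame of tray above 0.025 m)).
It fails at once if a pulley is tipped over (more than 0.5 rad) (angle between any of pulley_top, pulley_left, pulley_right's own z axis and vertical above 0.5 rad).
It fails at once if the beaker or the bottle is moved more than 30 mm (distance of any of beaker, bottle from where it was at the start of the episode above 0.03 m).
It also fails if it takes over 51 s, if anything falls off the work surface, if the arm or the gripper's body presses on something with over 40 N, if the wrist force passes 120 N, or if a joint passes its speed limit or range.

## Working session

There is one attempt and no reset: what is moved stays moved. The work goes in short steps, Python scripts to look and compute and a shell command to move; the robot and the scene stay as the last step left them, time stands still between calls to the robot, and variables do not carry over. Pictures are saved under pics/ and viewed, and the job is handed in when it is done.

```bash
ls; mkdir -p pics
python3 - <<'E'
from station import ctrl, eyes, spotter
import cv2
o=ctrl.get_obs(); print(o)
for n in ["top","side","wrist"]:
    p=eyes.get_image(n); cv2.imwrite(f"pics/{n}0.png",p["image"][:,:,::-1]); print(n,{k:v for k,v in p.items() if k!="image"})
    for q in ["rig","track_end","tray","tab_left","tab_right","pulley_top","pulley_left","pulley_right","shaft_top","shaft_left","shaft_right","beaker","bottle"]:
        try:
            r=spotter.mark_of(q,p); print(q,[(x["centre"],round(x["confidence"],2)) for x in r][:4])
        except Exception as e: print(q,e)
print(ctrl.get_obs()["t"])
E
```

```text
pics
{'t': 0.0, 'q': array([-1.45700624e+00,  5.33671127e-02,  1.61427852e+00,  1.07608444e-05,
        1.47600664e+00, -1.18975512e-01]), 'dq': array([ 0.00051798,  0.00010178,  0.00020032, -0.0013407 ,  0.00066077,
       -0.00033436]), 'effort': array([ 2.30477781e-03, -3.93685877e+01, -3.70173490e+01,  1.32105820e-04,
        7.12530789e-03,  7.72292651e-06]), 'tool_pos': array([ 0.14415466, -0.6078775 ,  0.40346554]), 'tool_rot': array([-3.11829483e+00, -3.64561739e-01, -2.51970338e-05]), 'contact_force': array([0.46838185, 0.57725057, 0.35102921]), 'wrist_torque': array([ 0.00499053, -0.00655166, -0.0089707 ]), 'opening': 0.0852642602292129}
top {'vertical_fov': 49.23016904428168, 'cx': 323.1837600055461, 'cy': 202.31585001798723, 'dist': array([-0.02352412,  0.        ,  0.        ,  0.        ,  0.        ]), 'rvec': array([ 2.11692932, -2.13440862,  0.2136822 ]), 'tvec': array([-0.00935643,  0.55955738,  1.30665806]), 'shot': 1}
rig [([0.5371, -0.0049, -0.0038], 0.74)]
track_end [([0.6853, 0.0094, 0.0003], 0.94)]
tray [([0.5359, 0.0568, 0.0098], 0.73)]
tab_left []
tab_right 
[... 1622 characters left out ...]
wrist {'vertical_fov': 62.27294336352669, 'cx': 325.2554889168422, 'cy': 199.83342645695842, 'dist': array([-0.04148592,  0.        ,  0.        ,  0.        ,  0.        ]), 'mount': array([[ 4.10108126e-04, -9.61013343e-01, -2.76501694e-01,
         7.02573466e-02],
       [ 9.99999833e-01,  2.81455286e-04,  5.04972574e-04,
         5.83829837e-04],
       [-4.07462518e-04, -2.76501855e-01,  9.61013298e-01,
         3.15208112e-02],
       [ 0.00000000e+00,  0.00000000e+00,  0.00000000e+00,
         1.00000000e+00]]), 'shot': 3}
rig []
track_end []
tray []
tab_left []
tab_right []
pulley_top []
pulley_left []
pulley_right []
shaft_top []
shaft_left []
shaft_right []
beaker []
bottle []
2.1
```

View pictures.

View pics/top0.png

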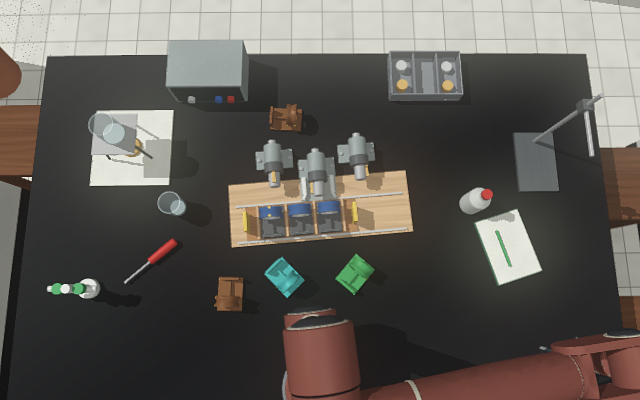

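View pics/side0.png

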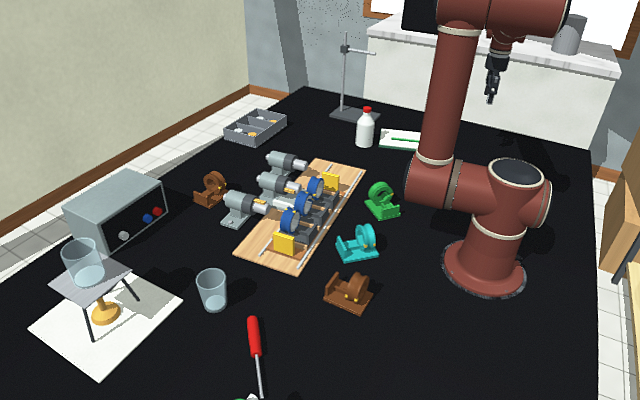

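Run:
```python
import cv2
a=cv2.imread("pics/side0.png")
cv2.imwrite("pics/side0c.png",cv2.resize(a[100:300,90:340],(750,600),interpolation=cv2.INTER_CUBIC))
a=cv2.imread("pics/top0.png")
cv2.imwrite("pics/top0c.png",cv2.resize(a[60:260,190:440],(750,600),interpolation=cv2.INTER_CUBIC))
```

```text
(no output)
```

View pics/side0c.png

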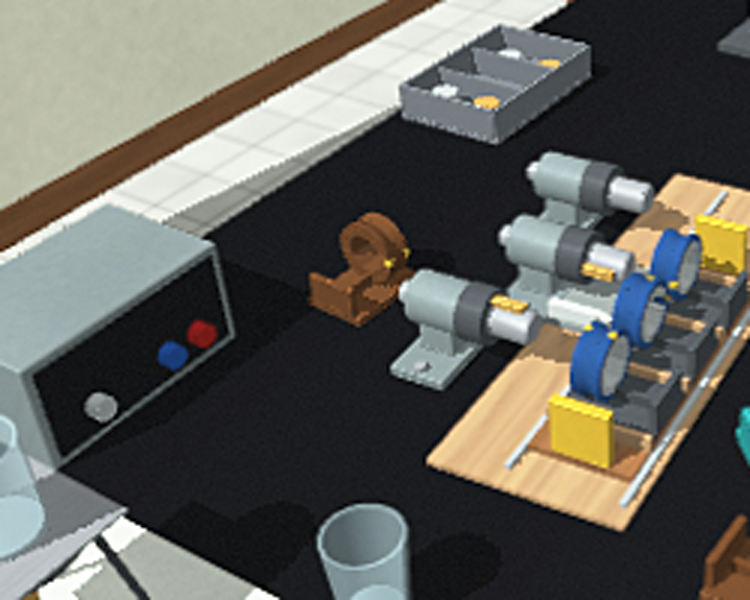

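View pics/top0c.png

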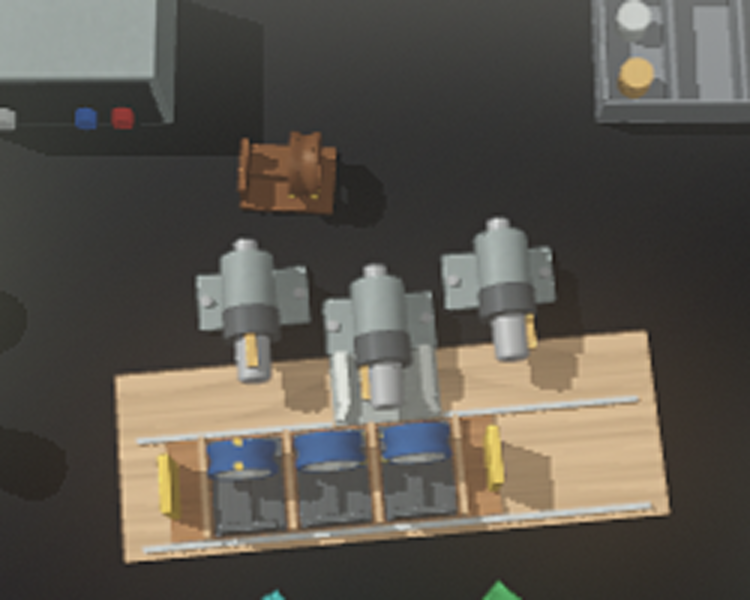

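```bash
cat > h.py <<'E'
import numpy as np
from scipy.spatial.transform import Rotation as R
RIG=np.array([0.5395,-0.0042]); YAW=0.0862
def rig2w(x,y,z=0):
    c,s=np.cos(YAW),np.sin(YAW); return np.array([RIG[0]+c*x-s*y,RIG[1]+s*x+c*y,z])
def w2rig(p):
    c,s=np.cos(YAW),np.sin(YAW); d=np.array(p[:2])-RIG; return np.array([c*d[0]+s*d[1],-s*d[0]+c*d[1],*p[2:]])
def rot_des(yaw=YAW):
    c,s=np.cos(yaw),np.sin(yaw); return R.from_matrix(np.array([[c,s,0],[s,-c,0],[0,0,-1]]))
def delta(o,target):
    r=R.from_rotvec(o["tool_rot"]); d=r.inv().apply(np.array(target)-o["tool_pos"])*1000
    t=(r.inv()*rot_des()).as_rotvec()
    return d.round(1),t.round(4)
def proj(p,pts,o=None):
    import cv2
    h=p["image"].shape[0]; f=h/2/np.tan(np.radians(p["vertical_fov"])/2)
    K=np.array([[f,0,p["cx"]],[0,f,p["cy"]],[0,0,1]])
    if "rvec" in p: rv,tv=p["rvec"],p["tvec"]
    else:
        T=np.eye(4);T[:3,:3]=R.from_rotvec(o["tool_rot"]).as_matrix();T[:3,3]=o["tool_pos"]
        C=np.linalg.inv(T@p["mount"]); rv=R.from_matrix(C[:3,:3]).as_rotvec();tv=C[:3,3]
    return cv2.projectPoints(np.array(pts,float),rv,tv,K,p["dist"])[0][:,0]
E
python3 - <<'E'
import cv2
from station import ctrl
from h import *
a=cv2.imread("pics/side0.png")
cv2.imwrite("pics/side0d.png",cv2.resize(a[160:250,250:360],(770,630)[0:1]+(600,) if 0 else (733,600),interpolation=cv2.INTER_CUBIC))
o=ctrl.get_obs()
print(delta(o,rig2w(-21,-0.115,0) if 0 else rig2w(-0.15,-0.09,0.42)))
print(w2rig(o["tool_pos"]))
for n,p in dict(ptop=(.5237,.1526),pl=(.5408,-.028),pr=(.536,.0607),tray=(.5335,.0573),tabL=(.498,.227),tabR=(.526,-.108),te=(.6855,.009)).items(): print(n,w2rig(p).round(4))
E
```

```text
(array([ 362.4, -429.3,  -15.3]), array([ 0.    , -0.    ,  0.1466]))
[-0.44583668 -0.56764124  0.4047117 ]
ptop [-0.0022  0.1576]
pl [-0.0008 -0.0238]
pr [0.0021 0.065 ]
tray [-0.0007  0.0618]
tabL [-0.0214  0.2339]
tabR [-0.0224 -0.1023]
te [0.1466 0.0006]
```

View pics/side0d.png

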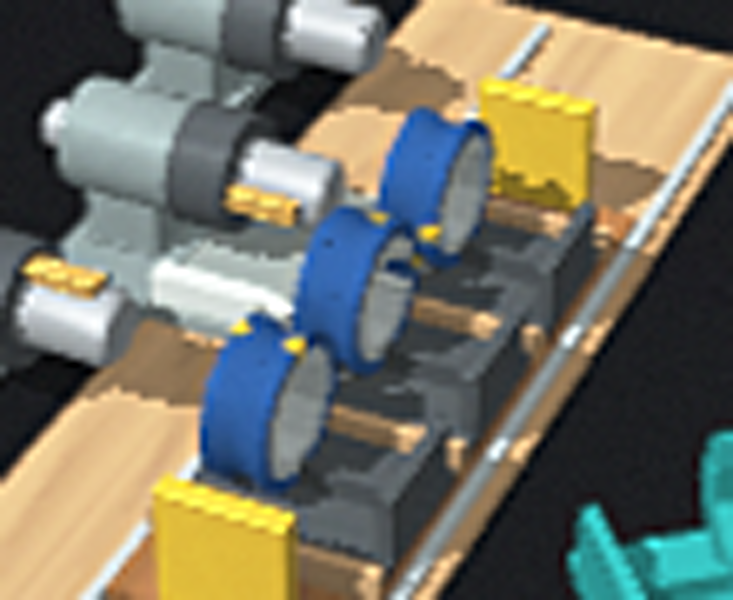

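```bash
python3 -m crank '[[0,0,0.0733,0,0,0,-1],[0,0,0.0733,0,0,0,-1],[0,0,0,27,-30,0,-1],[0,0,0,27,-30,0,0],[0,0,0,27,-30,0,0],[0,0,0,27,-30,0,0],[0,0,0,27,-30,0,0],[0,0,0,27,-30,0,0]]'; python3 -c "
from station import ctrl
from h import *
o=ctrl.get_obs(); print(o['t'],delta(o,rig2w(-.03,-.104,.30)),o['opening'])"
```

```text
t: 2.77
tool_pos: [0.2919, -0.4148, 0.4033]
tool_rot: [3.138, 0.102, -0.002]
contact_force: [1.6, 0.1, -0.5]
opening: 0.0426
2.7667 (array([ 246.1, -289.2,  102.6]), array([ 0.0015,  0.001 , -0.0211])) 0.04258260879594551
```

```bash
python3 -m crank '[[0,0,-0.02,25,-29,6,0],[0,0,0,25,-29,6,0],[0,0,0,25,-29,6,0],[0,0,0,25,-29,6,0],[0,0,0,25,-29,6,0],[0,0,0,25,-29,6,0],[0,0,0,25,-29,6,0],[0,0,0,25,-29,6,0]]'; python3 -m crank '[[0,0,0,20,-25,15,0],[0,0,0,20,-25,15,0],[0,0,0,0,0,0,0],[0,0,0,0,0,0,0]]';python3 -c "
from station import ctrl,eyes
from h import *
import cv2
o=ctrl.get_obs(); print(o['t'],delta(o,rig2w(-.03,-.104,.219)),o['opening'])
p=eyes.get_image('wrist'); cv2.imwrite('pics/w1.png',p['image'][:,:,::-1])
p=eyes.get_image('side'); cv2.imwrite('pics/s1.png',cv2.resize(p['image'][100:300,180:430,::-1],(750,600)))"
```

```text
t: 3.43
tool_pos: [0.4783, -0.1532, 0.3573]
tool_rot: [3.128, 0.132, 0.012]
contact_force: [0.3, -0.6, -0.3]
opening: 0.0426
t: 3.77
tool_pos: [0.5182, -0.0907, 0.3259]
tool_rot: [3.128, 0.148, 0.016]
contact_force: [-0.0, -0.0, -0.2]
opening: 0.0428
3.7667 (array([ -2.5,  18.5, 107.1]), array([ 0.0102, -0.0098,  0.0083])) 0.04275572898790129
```

View pics/w1.png

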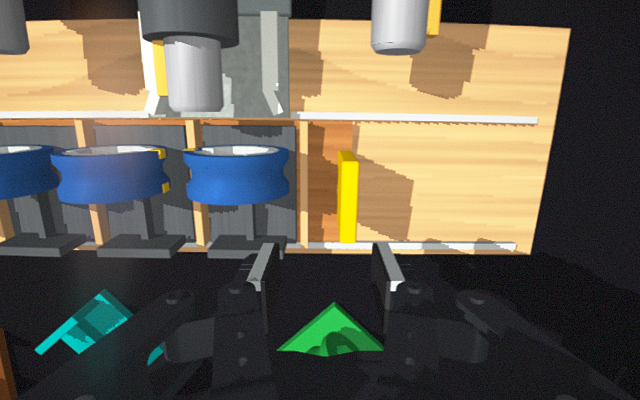

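View pics/s1.png

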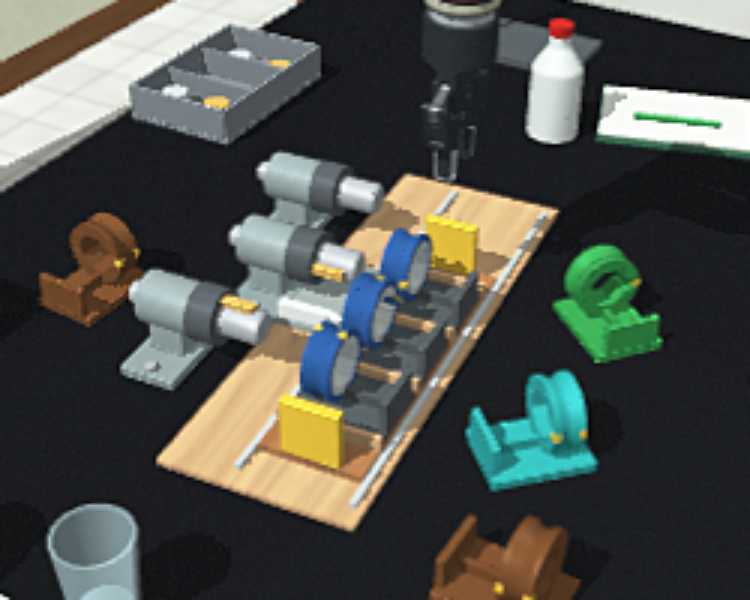

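```bash
cat > ov.py <<'E'
import sys,cv2
from station import ctrl,eyes
from h import *
ty=float(sys.argv[1]); out=sys.argv[2]; tx=float(sys.argv[3]) if len(sys.argv)>3 else 0
o=ctrl.get_obs(); print(o['t'],o['tool_pos'].round(4),o['contact_force'].round(1),o['opening'].round(4))
for n in ['wrist','top']:
    p=eyes.get_image(n); im=p['image'][:,:,::-1].copy()
    L=[]
    for y in (-.0395,.0395): L.append(((.056,y,.028),(.112,y,.028),(0,0,255)))
    for y in (-.018,.018): L.append(((.040,y,.061),(.085,y,.061),(0,255,0)))
    for s in (-1,1):
        a,b=s*.163+ty,s*.175+ty
        for P,Q in (((-.051,a),(.009,a)),((-.051,b),(.009,b)),((-.051,a),(-.051,b)),((.009,a),(.009,b))):
            L.append(((*P,.076),(*Q,.076),(255,0,255)))
    for y in (-.09,0,.09): L.append(((-.015,y+ty,.098),(.015,y+ty,.098),(0,255,255)))
    for y in (-.09,0,.09): L.append(((-.072,y-.03+ty,.056),(-.072,y+.03+ty,.056),(0,255,255)))
    for a,b,c in L:
        q=proj(p,[rig2w(*a),rig2w(*b)],o)
        if np.abs(q).max()<2000: cv2.line(im,tuple(int(v*16) for v in q[0]),tuple(int(v*16) for v in q[1]),c,1,cv2.LINE_AA,4)
    im=im if n=='wrist' else cv2.resize(im[120:260,210:430],(792,504),interpolation=cv2.INTER_CUBIC)
    cv2.imwrite(f'pics/{out}_{n}.png',im)
E
python3 ov.py 0.065 a
```

```text
Traceback (most recent call last):
  File "ov.py", line 5, in <module>
    o=ctrl.get_obs(); print(o['t'],o['tool_pos'].round(4),o['contact_force'].round(1),o['opening'].round(4))
                                                                                      ^^^^^^^^^^^^^^^^^^
AttributeError: 'float' object has no attribute 'round'
```

```bash
sed -i "s/o\['opening'\].round(4)/round(o['opening'],4)/" ov.py
python3 ov.py 0.065 a
```

```text
3.8667 [ 0.5176 -0.0919  0.3261] [-0.4 -0.7  0.4] 0.0426
```

View pics/a_wrist.png

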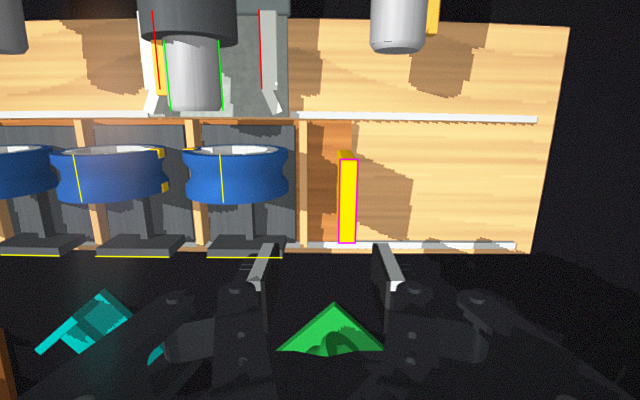

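View pics/a_top.png

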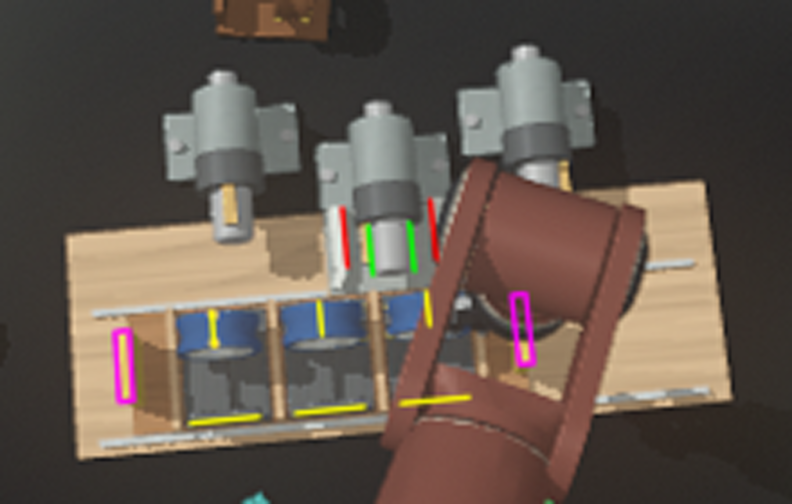

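```bash
python3 -m crank '[[0.01,-0.01,0.008,-2,16,10,0],[0,0,0,0,0,25,0],[0,0,0,0,0,25,0],[0,0,0,0,0,0,0]]'; python3 -c "
from station import ctrl
from h import *
o=ctrl.get_obs(); print(o['t'],w2rig(o['tool_pos']),delta(o,rig2w(-.03,-.104,.219)),o['opening'])"
```

```text
t: 4.3
tool_pos: [0.5173, -0.115, 0.2716]
tool_rot: [3.134, 0.117, 0.019]
contact_force: [-1.2, 0.6, -0.9]
opening: 0.0429
4.3 [-0.03161483 -0.10849325  0.27155493] (array([ 0.9, -4.8, 52.5]), array([ 0.0063, -0.0118, -0.0119])) 0.042850180497709146
```

```bash
python3 -m crank '[[0.006,-0.012,-0.012,1,-4.5,10,0.2],[0,0,0,0,0,22,0.2],[0,0,0,0,0,20,0.2],[0,0,0,0,0,0,0.2]]'; python3 ov.py 0.065 b; python3 -c "
from station import ctrl
from h import *
o=ctrl.get_obs(); print(o['t'],w2rig(o['tool_pos']),delta(o,rig2w(-.03,-.104,.219)),o['opening'])"
```

```text
t: 4.63
tool_pos: [0.5192, -0.1135, 0.2232]
tool_rot: [3.136, 0.13, 0.009]
contact_force: [-0.1, -0.8, -0.6]
opening: 0.0342
4.6333 [ 0.5192 -0.1135  0.2232] [-0.1 -0.8 -0.6] 0.0342
4.7333 [-0.02818846 -0.10773533  0.2266175 ] (array([-1.9, -3.8,  7.6]), array([ 0.0052, -0.0108, -0.0034])) 0.034299584400431724
```

View pics/b_wrist.png

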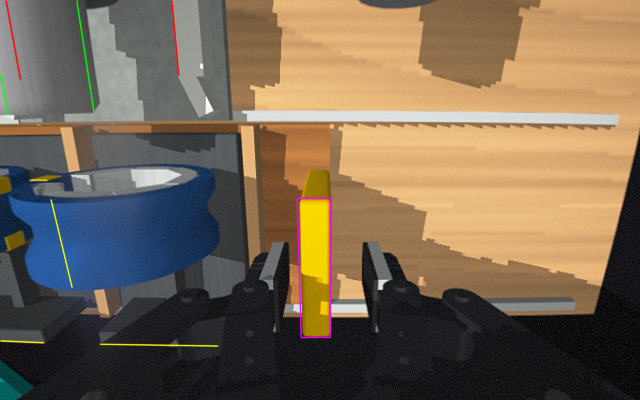

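```bash
python3 -m crank '[[0.005,-0.01,-0.003,-1,-3.5,7,0.2],[0,0,0,0,0,0,0.6],[0,0,0,0,0,0,1],[0,0,0,0,0,0,1],[0,0,0,0,0,0,1]]' 30; python3 -c "
from station import ctrl
from h import *
o=ctrl.get_obs(); print(o['t'],w2rig(o['tool_pos']),delta(o,rig2w(-.03,-.079,.219)),o['opening'])"
```

```text
t: 5.15
tool_pos: [0.521, -0.1106, 0.2241]
tool_rot: [3.137, 0.134, 0.011]
contact_force: [1.0, -1.9, -6.2]
opening: 0.0114
5.15 [-0.02757204 -0.10436645  0.22411966] (array([ -2.5, -25.4,   5.1]), array([ 0.002 , -0.0067, -0.0008])) 0.0113691694974407
```

```bash
python3 -m crank '[[0,0,0,0,-6,0,1],[0,0,0,0,-6,0,1],[0,0,0,0,-6,0,1],[0,0,0,0,-5,0,1],[0,0,0,0,-3,0,1],[0,0,0,0,0,0,1]]'; python3 -c "
from station import ctrl
from h import *
o=ctrl.get_obs(); print(o['t'],w2rig(o['tool_pos']),delta(o,rig2w(-.03,-.079,.219)),o['opening'])"; python3 ov.py 0.090 c
```

```text
t: 5.65
tool_pos: [0.5184, -0.0864, 0.2241]
tool_rot: [3.128, 0.132, 0.011]
contact_force: [0.8, -1.8, -3.6]
opening: 0.0112
5.65 [-0.02812868 -0.08008952  0.22408052] (array([-1.9, -1.1,  5.1]), array([ 0.011 , -0.0064, -0.0019])) 0.01123416196562973
5.65 [ 0.5184 -0.0864  0.2241] [ 0.8 -1.8 -3.6] 0.0112
```

View pics/c_wrist.png

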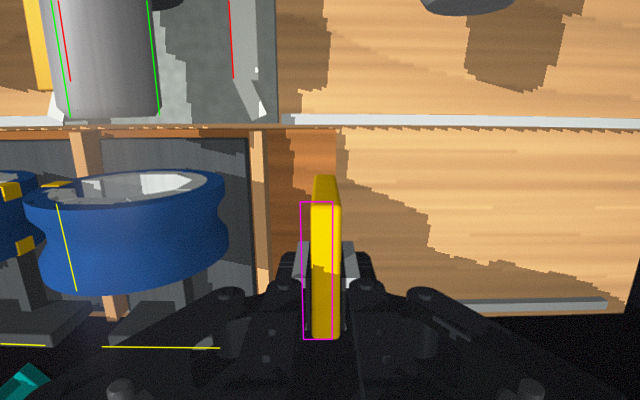

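View pics/c_top.png

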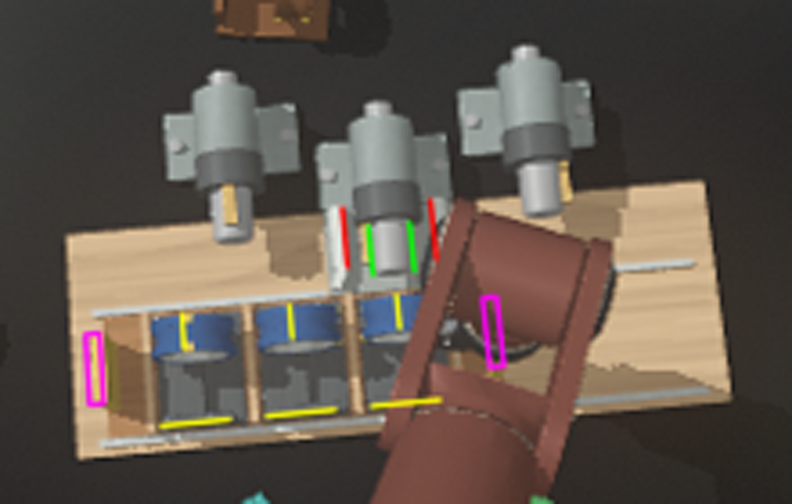

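```bash
python3 -m crank '[[0,0,0,0,-4,0,1],[0,0,0,0,-2,0,1],[0,0,0,0,0,0,1],[0,0,0,0,0,0,0.4],[0,0,0,0,0,0,0.3],[0,0,0,0,0,0,0.2]]'; python3 -c "
from station import ctrl
from h import *
o=ctrl.get_obs(); print(o['t'],w2rig(o['tool_pos']),o['opening'])"
```

```text
t: 6.25
tool_pos: [0.5186, -0.0808, 0.2254]
tool_rot: [3.127, 0.132, 0.014]
contact_force: [0.4, 0.3, -0.5]
opening: 0.0343
6.25 [-0.02737817 -0.07451983  0.22543301] 0.034304605504063425
```

```bash
python3 -m crank '[[0.01,0,0,0,0,-30,0.2],[0,0,0,0,0,-40,0.2],[0,0,0,0,-15,-40,0.2],[0,0,0,0,-35,-20,0.2],[0,0,0,0,-22,0,0.2],[0,0,0,0,0,0,0.2],[0,0,0,0,0,0,0.2]]'; python3 -c "
from station import ctrl
from h import *
o=ctrl.get_obs(); print(o['t'],w2rig(o['tool_pos']),delta(o,rig2w(-.10,0,.3)),o['opening'])"; python3 ov.py 0.090 d
```

```text
t: 6.83
tool_pos: [0.5116, -0.0058, 0.365]
tool_rot: [-3.136, -0.132, -0.02]
contact_force: [0.4, 0.4, -0.8]
opening: 0.0344
6.8333 [-0.02788946  0.00075575  0.36500399] (array([-72.9,   1. ,  64.1]), array([-0.0017, -0.0126, -0.002 ])) 0.03441618506916285
6.8333 [ 0.5116 -0.0058  0.365 ] [ 0.4  0.4 -0.8] 0.0344
```

View pics/d_wrist.png

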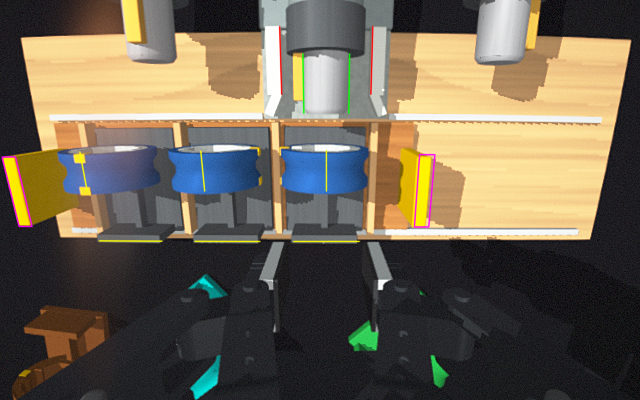

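View pics/d_top.png

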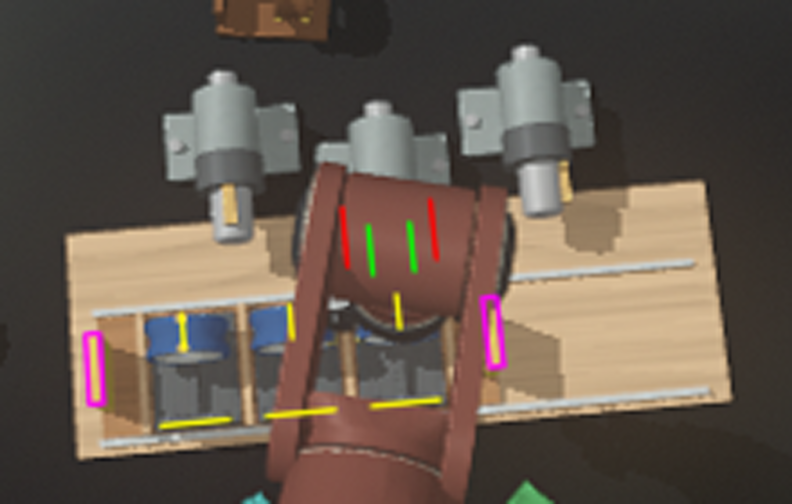

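```bash
python3 -m crank '[[0,-0.012,0,-30,1,0,0.2],[0,0,0,-30,0,0,0.2],[0,0,0,-26,0,20,0.2],[0,0,0,0,0,35,0.2],[0,0,0,0,0,35,0.2],[0,0,0,0,0,35,0.2],[0,0,0,0,0,15,0.2],[0,0,0,0,0,0,0.2]]'; python3 -c "
from station import ctrl
from h import *
o=ctrl.get_obs(); print(o['t'],w2rig(o['tool_pos']),delta(o,rig2w(-.10,0,.203)),o['opening'])"; python3 ov.py 0.091 e
```

```text
t: 7.6
tool_pos: [0.4198, -0.0211, 0.2128]
tool_rot: [-3.138, -0.114, 0.017]
contact_force: [-0.7, -0.1, -0.4]
opening: 0.0342
7.6 [-0.1207609  -0.0065602   0.21279572] (array([20.8, -6.8,  9.6]), array([-0.0022,  0.0106, -0.0134])) 0.034170274077675825
7.6 [ 0.4198 -0.0211  0.2128] [-0.7 -0.1 -0.4] 0.0342
```

View pics/e_wrist.png

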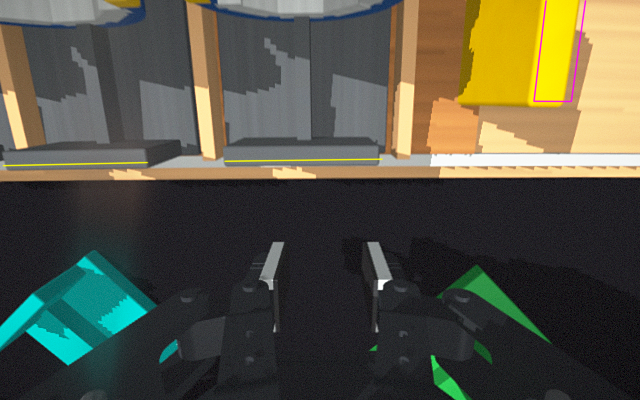

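```bash
python3 -m crank '[[0,0.01,-0.013,10,-6.5,9,0.2],[0,0,0,5,0,0,0.2],[0,0,0,0,0,0,0.2]]'; python3 -c "
from station import ctrl
from h import *
o=ctrl.get_obs(); print(o['t'],w2rig(o['tool_pos']),delta(o,rig2w(-.085,0.001,.203)),o['opening'])"
```

```text
t: 7.95
tool_pos: [0.4384, -0.015, 0.2108]
tool_rot: [3.138, 0.133, 0.016]
contact_force: [0.8, -0.5, 0.5]
opening: 0.0343
7.95 [-0.10169339 -0.00206525  0.21082233] (array([16.6, -3.1,  8. ]), array([ 0.0014, -0.0099, -0.0017])) 0.034293535741693616
```

```bash
python3 -m crank '[[0,-0.005,0,2,-3,7,0.2],[0,0,0,4,0,2,0.2],[0,0,0,4,0,0,0.2],[0,0,0,4,0,0,0.2]]'; python3 -c "
from station import ctrl
from h import *
o=ctrl.get_obs(); print(o['t'],w2rig(o['tool_pos']),delta(o,rig2w(-.083,0.001,.205)),o['opening'])"
```

```text
t: 8.28
tool_pos: [0.4547, -0.0114, 0.2053]
tool_rot: [3.136, 0.131, 0.016]
contact_force: [-0.9, -0.5, -0.7]
opening: 0.0341
8.2833 [-8.50944641e-02  1.12478873e-04  2.05329763e-01] (array([ 2.1, -0.9,  0.3]), array([ 0.0037, -0.0098, -0.0024])) 0.034053438928136386
```

Near contact; start pushing gently.

```bash
python3 -m crank '[[0.002,-0.005,-0.002,4,0,0,0.2],[0,0,0,5,0,0,0.2],[0,0,0,5,0,0,0.2],[0,0,0,5,0,0,0.2],[0,0,0,5,0,0,0.2],[0,0,0,0,0,0,0.2]]'; python3 -c "
from station import ctrl
from h import *
o=ctrl.get_obs(); print(o['t'],w2rig(o['tool_pos']),delta(o,rig2w(-.013,0.0,.205)),o['contact_force'],o['wrist_torque'])"; python3 ov.py 0.091 f
```

```text
t: 8.78
tool_pos: [0.4816, -0.0092, 0.2057]
tool_rot: [3.137, 0.136, 0.003]
contact_force: [1.0, 0.6, -0.1]
opening: 0.034
8.7833 [-5.81359597e-02 -1.86289484e-05  2.05715686e-01] (array([45.1, -0. ,  0.8]), array([ 0.0015, -0.0019,  0.0002])) [ 1.00274008  0.57291778 -0.09951292] [ 0.02160774  0.04010162 -0.01259191]
8.7833 [ 0.4816 -0.0092  0.2057] [ 1.   0.6 -0.1] 0.034
```

View pics/f_wrist.png

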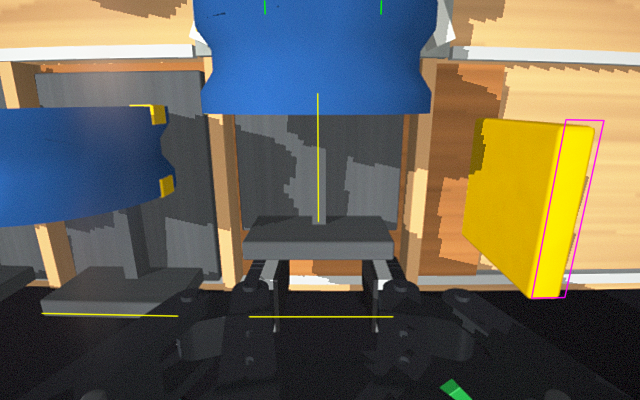

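```bash
python3 -m crank '[[0,0,0,5,0,0,0.2],[0,0,0,5,0,0,0.2],[0,0,0,4,0,0,0.2],[0,0,0,4,0,0,0.2],[0,0,0,0,0,0,0.2]]'; python3 -c "
from station import ctrl
from h import *
o=ctrl.get_obs(); print(o['t'],w2rig(o['tool_pos']),delta(o,rig2w(-.013,0.0,.205)),o['contact_force'],o['wrist_torque'])"; python3 ov.py 0.091 g
```

```text
t: 9.3
tool_pos: [0.5001, -0.0077, 0.2054]
tool_rot: [3.137, 0.135, 0.0]
contact_force: [-0.4, -0.2, 0.1]
opening: 0.0342
9.3 [-3.95893058e-02 -7.61621402e-05  2.05422127e-01] (array([26.6, -0.1,  0.4]), array([ 0.0018, -0.0001, -0.0002])) [-0.39246162 -0.18367851  0.09712496] [-0.02167228  0.08687086 -0.0227442 ]
9.3 [ 0.5001 -0.0077  0.2054] [-0.4 -0.2  0.1] 0.0342
```

View pics/g_wrist.png

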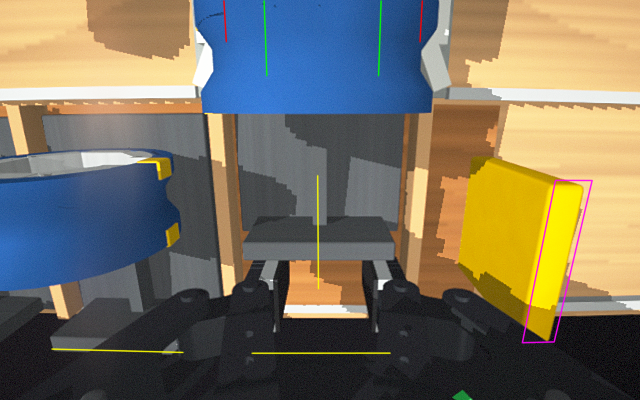

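```bash
python3 -m crank '[[0,0,0,4,0,0,0.2],[0,0,0,4,0,0,0.2],[0,0,0,4,0,0,0.2],[0,0,0,4,0,0,0.2],[0,0,0,0,0,0,0.2]]'; python3 -c "
from station import ctrl
from h import *
o=ctrl.get_obs(); print(o['t'],w2rig(o['tool_pos']),delta(o,rig2w(-.013,0.0,.205)),o['contact_force'],o['wrist_torque'])"
```

```text
t: 9.82
tool_pos: [0.5166, -0.0061, 0.2052]
tool_rot: [3.137, 0.135, -0.002]
contact_force: [0.1, 0.3, -0.0]
opening: 0.034
9.8167 [-2.29283899e-02  9.19216882e-05  2.05178558e-01] (array([9.9, 0.1, 0.2]), array([ 0.0015,  0.0013, -0.0001])) [ 0.05806586  0.29666747 -0.0338689 ] [-0.00437141 -0.02344844  0.00123374]
```

```bash
python3 -m crank '[[0,0,0,3,0,0,0.2],[0,0,0,3,0,0,0.2],[0,0,0,2,0,0,0.2],[0,0,0,2,0,0,0.2],[0,0,0,2,0,0,0.2]]'; python3 -c "
from station import ctrl
from h import *
o=ctrl.get_obs(); print(o['t'],w2rig(o['tool_pos']),delta(o,rig2w(-.013,0.0,.205)),o['contact_force'],o['wrist_torque'])"; python3 ov.py 0.091 i
```

```text
t: 10.23
tool_pos: [0.5279, -0.005, 0.2041]
tool_rot: [3.137, 0.136, -0.02]
contact_force: [-12.6, -1.5, 10.0]
opening: 0.034
10.2333 [-1.16732469e-02  1.77544127e-04  2.04083767e-01] (array([-1.3,  0.2, -0.9]), array([0.0011, 0.0125, 0.0002])) [-12.55323706  -1.5477637    9.98709004] [-0.36764506  1.87478533 -0.13521257]
10.2333 [ 0.5279 -0.005   0.2041] [-12.6  -1.5  10. ] 0.034
```

View pics/i_wrist.png

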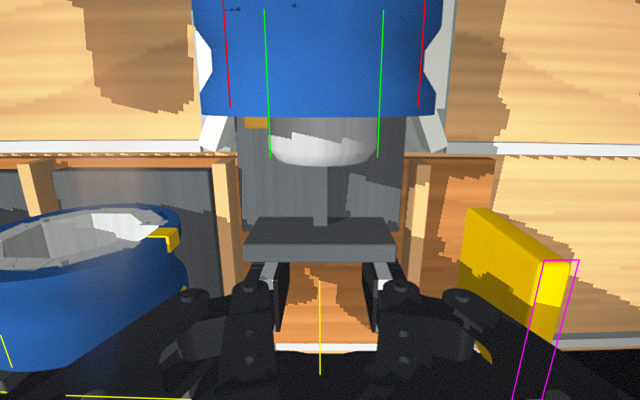

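```bash
python3 -m crank '[[0,0,0,3,0,0,0.2],[0,0,0,3,0,0,0.2],[0,0,0,3,0,0,0.2]]'; python3 -c "
from station import ctrl
from h import *
o=ctrl.get_obs(); print(o['t'],w2rig(o['tool_pos']),o['contact_force'],o['wrist_torque'])"
```

```text
t: 10.58
tool_pos: [0.5321, -0.0047, 0.2026]
tool_rot: [3.135, 0.137, -0.063]
contact_force: [-13.6, -2.0, 9.5]
opening: 0.0338
10.5833 [-7.46483780e-03  1.16460589e-04  2.02628644e-01] [-13.62107216  -2.03870986   9.50211436] [-0.36066949  2.04869681 -0.10738447]
```

```bash
python3 -m crank '[[0,0,0,-15,0,0,0.2],[0,0,0,-25,0,0,0.2],[0,0,0,-25,0,0,0.2],[0,0,0,-20,0,-25,0.2],[0,0,0,0,0,-41,0.2],[0,0,0,0,0,-41,0.2],[0,0,0,0,0,-41,0.2],[0,0,0,0,0,0,0.2]]';cat > fin.py <<'E'
import sys
from station import ctrl,eyes,spotter
from h import *
import cv2
o=ctrl.get_obs(); print(o['t'],w2rig(o['tool_pos']),delta(o,rig2w(.0,0.0,.36)),o['contact_force'])
for n in ['wrist','top','side']:
    p=eyes.get_image(n); im=p['image'][:,:,::-1]
    cv2.imwrite(f'pics/z{sys.argv[1]}_{n}.png',im if n=='wrist' else cv2.resize(im[120:260,210:430],(792,504),interpolation=cv2.INTER_CUBIC))
    for q in ('pulley_left','pulley_right','pulley_top','tray','shaft_left') if n!='wrist' else ():
        print(n,q,[(w2rig(r['centre']).round(4),round(r['confidence'],2)) for r in spotter.mark_of(q,p)][:4])
E
python3 fin.py 1
```

```text
t: 11.25
tool_pos: [0.4495, -0.0114, 0.356]
tool_rot: [-3.138, -0.136, 0.065]
contact_force: [2.0, -0.1, 1.7]
opening: 0.0341
11.25 [-0.09029905  0.00055881  0.35596671] (array([90.1,  0.6, -7.8]), array([-0.0019,  0.0412,  0.0004])) [ 1.95146343 -0.12672234  1.74164617]
top pulley_left [(array([0.0707, 0.0046, 0.0114]), 0.75)]
top pulley_right [(array([-0.2541,  0.308 , -0.0013]), 0.93), (array([-2.124e-01,  1.177e-01,  1.000e-04]), 0.84), (array([-0.1963, -0.1007, -0.0007]), 0.84), (array([-0.002 ,  0.0906,  0.0147]), 0.68)]
top pulley_top [(array([-0.0057,  0.182 ,  0.0171]), 0.83)]
top tray [(array([-0.001 ,  0.0893,  0.0083]), 0.98)]
top shaft_left [(array([ 0.1429,  0.0007, -0.0026]), 0.69), (array([-0.0039,  0.1842,  0.0189]), 0.53)]
side pulley_left [(array([0.0717, 0.0012, 0.015 ]), 0.61)]
side pulley_right [(array([-2.106e-01,  1.198e-01, -2.000e-04]), 0.98), (array([-0.1965, -0.0995, -0.0028]), 0.98), (array([ 0.3216,  0.0641, -0.0032]), 0.94), (array([-0.2558,  0.308 , -0.0033]), 0.91)]
side pulley_top [(array([-0.0037,  0.1845,  0.0099]), 0.71), (array([-0.0041,  0.0877,  0.0071]), 0.41)]
side tray [(array([-0.0044,  0.0907,  0.003 ]), 0.9)]
side shaft_left [(array([0.1416, 0.0005, 0.003 ]), 0.84)]
```

View pics/z1_side.png

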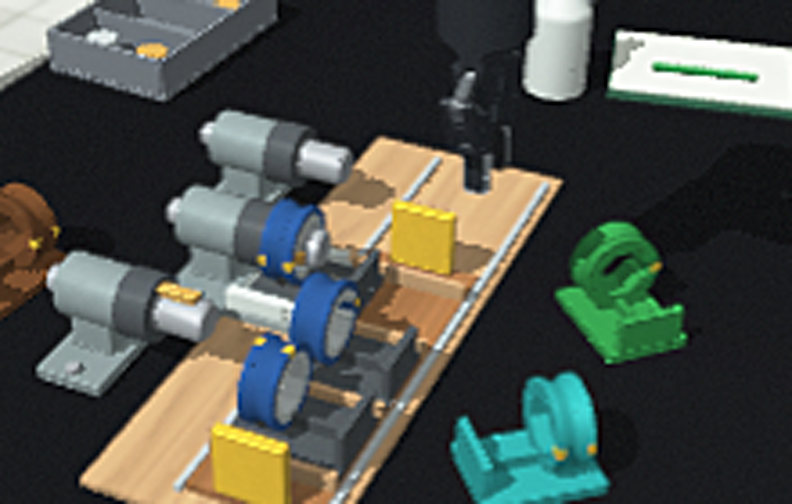

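View pics/z1_wrist.png

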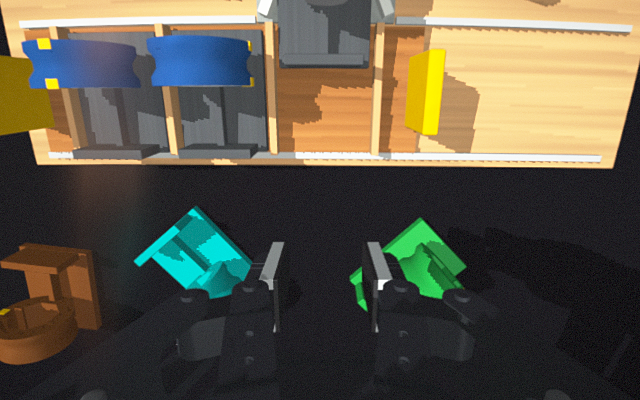

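View pics/z1_top.png

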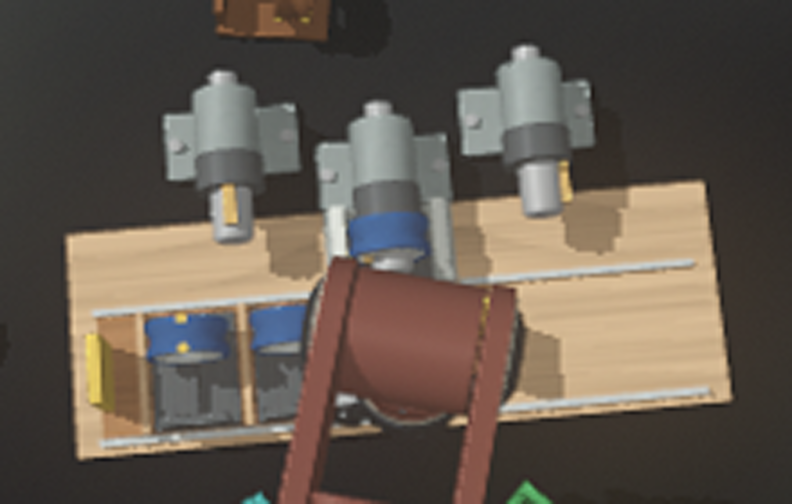

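```bash
python3 -m crank '[[0,0.04,0,0,0,-10,0.2],[0,0,0,30,0,0,0.2],[0,0,0,30,0,0,0.2],[0,0,0,30,0,0,0.2],[0,0,0,30,0,0,0.2],[0,0,0,0,0,0,0.2],[0,0,0,0,0,0,0.2]]';python3 - <<'E'
from station import ctrl,eyes
from h import *
import cv2
o=ctrl.get_obs(); print(o['t'],w2rig(o['tool_pos']))
p=eyes.get_image('wrist'); im=p['image'][:,:,::-1].copy()
cv2.imwrite('pics/y0.png',im)
for x,z,w,c in ((.085,.098,.036,(0,255,255)),(.055,.098,.036,(0,255,255)),(.085,.091,.03,(0,0,255)),(-.002,.055,.03,(0,255,0))):
    q=proj(p,[rig2w(x,-w,z),rig2w(x,w,z)],o); print(q)
    cv2.line(im,tuple(int(v*16) for v in q[0]),tuple(int(v*16) for v in q[1]),c,1,cv2.LINE_AA,4)
cv2.imwrite('pics/y1.png',im)
E
```

```text
t: 12.48
tool_pos: [0.5719, -0.0001, 0.3594]
tool_rot: [-3.133, -0.135, 0.001]
contact_force: [0.4, -0.4, -0.5]
opening: 0.0342
12.4833 [0.03264429 0.00125989 0.35938713]
[[380.87543149 132.08739168]
 [275.61252163 132.02368994]]
[[378.98493871 175.12791347]
 [277.2946386  175.01114576]]
[[370.80325584 131.26766239]
 [285.59383822 131.2171688 ]]
[[361.89121747 228.67251773]
 [293.73325473 228.54744683]]
```

View pics/y1.png

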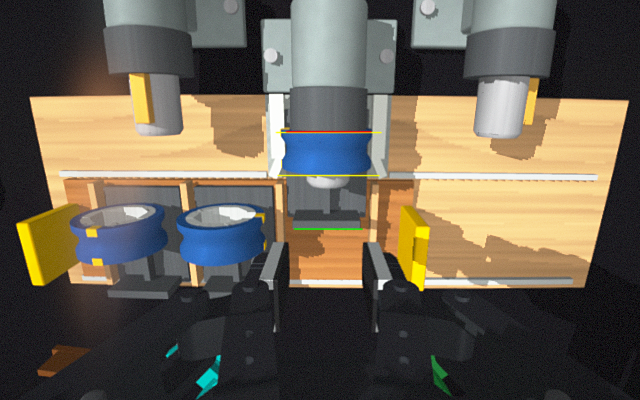

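```bash
python3 -c "
import cv2
a=cv2.imread('pics/y0.png'); cv2.imwrite('pics/y2.png',cv2.resize(a[90:240,230:430],(800,600),interpolation=cv2.INTER_CUBIC))"
```

```text
(no output)
```

View pics/y2.png

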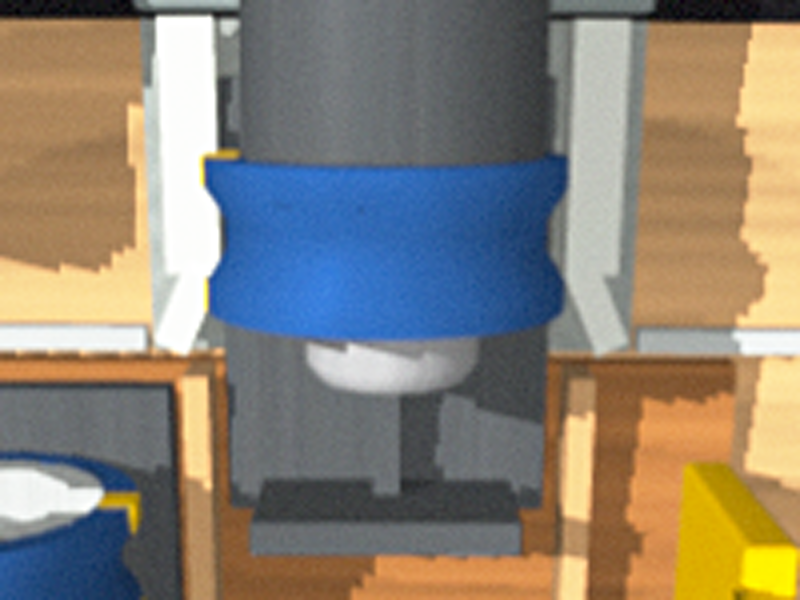

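```bash
python3 -c "
from station import ctrl
print(ctrl.finish_job(), ctrl.get_obs()['t'])"
```

```text
the job is handed in; nothing more can be done
the job is handed in; nothing more can be done
```

The left-keyed pulley (`pulley_left`) is on the working shaft against its shoulder, and I handed the job in at about 12.5 s of the 51 s allowed; no verdict was reported.

- **Matching:** the key on the working shaft is on the left (+y). The pulley whose stripe is on the left was in the tray's right-hand bay; the side and wrist pictures agreed.
- **Tray:** I pinched the right tab and slid the tray about 26 mm to the left. A wrist picture from above then showed the pulley within about 2 mm of the shaft's line.
- **Push:** I pushed the pulley about 70 mm by its rear plate with both fingers. It met no resistance until the push force rose to about 13 N at the expected stop, and further pushing only tilted the tool.

**Last checks:**
- **Home position:** from above, the disc met the collar with no visible gap, and its edges matched the home position to about 1 mm. The network put the pulley at rig x = 71 to 72 mm, where home is 70 mm.
- **Centring:** the pictures put it about 2 mm off centre. The network's top view read 4.6 mm, close to the 5 mm limit, and its side view read 1.2 mm. The track walls, which leave about 1.5 mm of play each side, support the smaller figures.
- **The rest:** the other two pulleys stand upright in their bays. I never went near the beaker or the bottle. The gripper was raised and touching nothing at hand-in.

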